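Seat the foot-file blade on its drain rest

ROBOT

A 6-joint arm with a two-finger parallel gripper is mounted at the origin on the work surface. World frame = base frame: x ahead of the robot, y to its left, z up, the work surface at z = 0. Lengths are in mm, angles in rad, forces in N, time in s.
With the tool pointing down it reaches from about 275 to 750 mm from the base axis. Payload 10.2 kg.
Tool frame: the origin (TCP) lies at the very end of the fingers, on their centre line; the grasp point (between the pads) lies 19 mm behind it; z points along the fingers, y is the line along which they close (so a half turn about z gives the same grasp; the last joint's range is limited). The gripper opens to 85 mm and grips with 20 to 120 N. Pads are 22 mm wide; open, the fingers measure 114 mm over their backs; the gripper's body (76 mm by 85 mm) begins 54 mm behind the grasp point. The pads swing forward as they close: fully open they stand 13 mm farther back than shut.
Start: joints at [-1.526, 0.313, 1.498, -0, 1.331, -0.223], TCP at [138.907, -506.296, 231.294] pointing down, gripper open.
Joint ranges: [-2.94, 2.94], [-0.97, 2.17], [0.19, 2.56], [-1.23, 4.37], [0.02, 3.11], [-2.88, 2.88]. Speed limits (rad/s): [2.39, 2.39, 3.01, 3.14, 3.14, 3.14].

INTERFACE

Orientations are given as a unit quaternion [w, x, y, z].
In Python, from rig import ctrl gives the robot as it stands.
- The arm moves only by the tool step_arm, never from a script. Its argument "increments" is a list of rows, each a list of 3 entries, a list of its own where there are three numbers: the shift along the tool's x, y, z in cm, then the turn, a rotation vector about the tool's x, y, z in degrees, then the opening in per cent of the stroke, from 0 (shut) to 100 (fully open). A call has 1 to 8 rows; each row is the pose to reach, as a shift and turn from the pose commanded when the call began, along the tool's axes at that moment; what a row does not reach only later rows make up. A row lasts 1/8 s, in which the tool goes at most 62.5 mm and 10.7 degrees, less where a joint would pass 70% of its speed; a pose out of reach is approached as far as the arm can. A call with a gripper value outside its range is refused whole. The fingers move at their own pace and stop on an object; "squeeze" is the grip in N (left out, the last holds). Time passes only in rows, so rows that repeat a pose let the fingers close. It gives the time, the measured TCP pose, the force, the opening and the grip force at its end, in the units of the state.
- ctrl.sense(): the state, without advancing time (a new reading comes with each control period).
- ctrl.capture(name): name is "side" or "top" or "wrist"; returns a dict with "img" (384x512x3 uint8, red, green, blue), "fx", "fy", "cx", "cy" (pixels), "extrinsics" (4x4, takes a point from camera to world coordinates). Camera axes: x right, y down, z forward; pixel columns grow to the right and rows downward; lengths in mm; the calibration is good to about 2 mm. The wrist camera is an equidistant fisheye: a pixel r from the principal point sees the ray r / f radians off the axis. A picture is of the moment at which its call begins. There is no depth.
- ctrl.finish_job(): hands the job in; it is judged then, once.
The state is a dict: "time_s": time; "joints": joint angles; "dq": joint speeds; "tau": joint torques, N m; "eef_pos": TCP position; "ee_rot": TCP orientation; "force": force on the tool from outside, world axes, zero at the start; "wrist_torque": the same for the moment, N m; "grip_width": opening from 0.0 (shut) to 1.0 (fully open); "grip_force": force on a finger pad.
Only numpy, scipy, OpenCV 4.12 (cv2) and the standard library are available. Lean on these libraries where they do the work, as an engineer would, in place of code of your own. Each camera call takes 0.05 s, during which the arm holds its last target. There are 200 camera calls.

TASK

Put the steel foot-file blade away to dry: pick it up by its bamboo rib and lay it flat and straight on the sloping bamboo rest, notched end downhill, so that the notch drops over the rest's one locating pin and the blade sits fully home with the closed end of its notch against the pin. Keep hold of the blade until it lies flat over the pin, then let go of it. Leave the comb and the pill box where they are.

Things in the scene. Friction and masses are not known exactly. Their poses are not given: they have to be found in the camera images.
- blade: the foot-file blade: loose flat steel plate, about 110 g, 90 x 36 x 5 mm (x, y, z), lying on the shelf top. Origin: centre of the plate's underside; x along its length, z out of its top face. At its -x end an open square notch, 8 mm wide (y), runs in 14 mm on the centre line (x = -45 to -31 mm)
- rib (a point): on the blade at (-8, 0, 14) mm in its frame: middle of the bamboo rib to hold it by, which stands on the plate's top: 40 mm long (x from -28 to +12 mm), 12 mm wide (y from -6 to +6 mm), z from 5 to 23 mm
- notch (a point): point on the blade, at (-34, 0, 0) mm in its frame: where the pin's axis comes when the closed end of the notch touches the pin
- bed: sloping top of the bamboo drain rest, fixed, flat, no rims, 100 x 60 mm (x, y), rising at 30 degrees to the level along its own +x. Origin: centre of its top face, 45 mm above the shelf top; x points uphill, y level across, z square out of the face. The blade at home has its x along the bed's x (notch downhill), its origin at bed x = +4 mm and at the pin's y
- pin_row (a point): on the bed at (-30, 0, 0) mm, middle of the line across the bed on which its one steel pin stands. Pin: 6 mm thick, square to the face, to z = 9 mm, top 1.8 mm tapered to 4 mm thick. It is clamped at any y from -9 to +9 mm, not measured: look or feel for it. On the pin's top the blade is stopped 9 mm too high; over it, it goes down to the face. It does not give way
- comb: wooden comb, loose, 140 x 34 x 6 mm, lying flat; origin at its underside. To be left alone
- pillbox: turquoise pill box, loose, closed, 112 x 58 x 28 mm; origin at the centre of its underside. To be left alone
Mind the look-alikes: they are no part of the job. Leave any blue or purple look-alike of the part that bears bed alone.

How it is judged:
By the outcome, as a careful person would: the job done as asked, in the order asked, and still so for the second after the job is handed in, with the robot touching nothing.
It also fails if it takes over 64 s, if anything falls off the work surface, if the arm or the gripper's body presses on something with over 40 N, if the wrist force passes 120 N, or if a joint passes its speed limit or range.

## Working session

There is one attempt and no reset: what is moved stays moved. The work goes in short steps, Python scripts to look and compute and a tool call to move; the robot and the scene stay as the last step left them, time stands still between calls to the robot, and variables do not carry over. Pictures are saved under pics/ and viewed, at most 10 in all, crops included, and the job is handed in when it is done.

Besides the shell and the picture viewer there is one more tool, called after "Request:" as name(argument=value, ...), one argument or row to a line, values as JSON. step_arm: Moves the arm, as the interface text tells. Its arguments: {"type":"object","properties":{"increments":{"type":"array"},"squeeze":{"type":"number"}},"required":["increments"]}

```bash
mkdir -p pics; ls
python3 - <<'E'
from rig import ctrl
import cv2,numpy as np,pickle
d={}
for n in("side","top","wrist"):
    c=ctrl.capture(n);d[n]=c
    cv2.imwrite(f"pics/{n}0.png",c["img"][:,:,::-1]);print(n,c["fx"],c["cx"],c["cy"],np.round(c["extrinsics"],3).tolist())
pickle.dump(d,open("d0.pkl","wb"))
a=np.vstack([d["side"]["img"],d["top"]["img"]])
cv2.imwrite("pics/a0.png",cv2.resize(np.hstack([d["side"]["img"],d["top"]["img"]]),(800,300))[:,:,::-1])
print(ctrl.sense())
E
```

```text
pics
side 412.029778346417 258.344175451729 189.6807861488871 [[0.995, -0.079, 0.055, 474.559], [-0.094, -0.68, 0.727, -775.212], [-0.02, -0.729, -0.684, 739.068], [0.0, 0.0, 0.0, 1.0]]
top 360.00892894218316 259.5117718772552 187.75818204554682 [[-0.012, -0.992, 0.126, 402.725], [-1.0, 0.009, -0.03, -35.31], [0.028, -0.126, -0.992, 1048.495], [0.0, 0.0, 0.0, 1.0]]
wrist 297.3186396354542 254.75948303287169 188.49546304567625 [[0.264, -0.916, -0.303, 217.3], [-0.964, -0.252, -0.081, -485.005], [-0.002, 0.313, -0.95, 373.491], [0.0, 0.0, 0.0, 1.0]]
{'time_s': 0.15, 'joints': array([-1.52638555e+00,  3.13311845e-01,  1.49819495e+00, -1.13755307e-05,
        1.33099121e+00, -2.23390989e-01]), 'dq': array([-0.00075429, -0.00321561, -0.00247478,  0.00042654, -0.00042684,
       -0.0002462 ]), 'tau': array([ 1.77517577e-03, -4.12363243e+01, -2.59797925e+01, -1.34308525e-04,
        3.19766310e-03, -2.12340780e-06]), 'eef_pos': array([ 138.90380791, -506.11717787,  230.89692087]), 'ee_rot': array([-4.51360440e-04,  9.91048381e-01,  1.33502442e-01,  3.49538777e-05]), 'force': array([ 0.63760074, -0.98185102,  0.22482907]), 'wrist_torque': array([0.04734223, 0.02127284, 0.04381297]), 'grip_force': 0.0, 'grip_width': 0.9957531162593435}
```

View pics/top0.png

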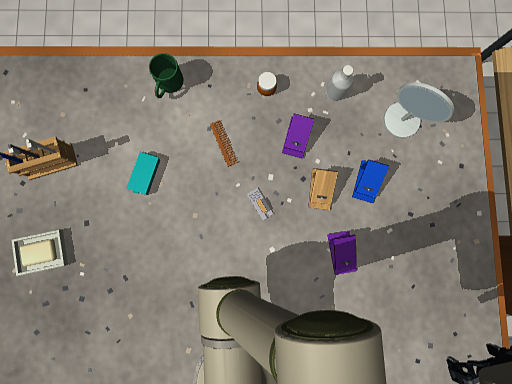

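View pics/side0.png

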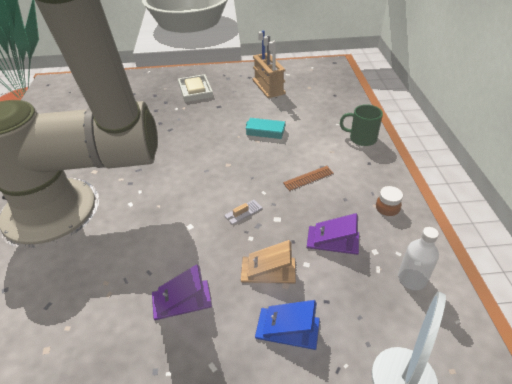

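The only tan bamboo rest is at top (323,188) and side (268,263). Its look-alikes are purple (top 298,135 and 343,253) and blue (370,180), so I leave those alone. The blade with its tan rib is at top (260,204) and side (243,210). I'll confirm both in one enlarged crop.

Run:
```python
import cv2,numpy as np,pickle
d=pickle.load(open("d0.pkl","rb"))
t=d["top"]["img"][160:220,240:345];s=d["side"]["img"][190:290,210:310]
a=cv2.resize(t,(787,450)) ; 
a=cv2.resize(t,(525,300),interpolation=cv2.INTER_CUBIC);b=cv2.resize(s,(600,600),interpolation=cv2.INTER_CUBIC)
cv2.imwrite("pics/c0.png",cv2.resize(np.vstack([np.pad(a,((0,0),(0,75),(0,0))),b]),(530,795))[:,:,::-1][0:795])
im=np.zeros((500,800,3),np.uint8);im[:229,:400]=cv2.resize(t,(400,229),interpolation=3);im[:400,400:]=cv2.resize(s,(400,400),interpolation=3)
cv2.imwrite("pics/c0.png",im[:,:,::-1])
```

```text
(no output)
```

View pics/c0.png

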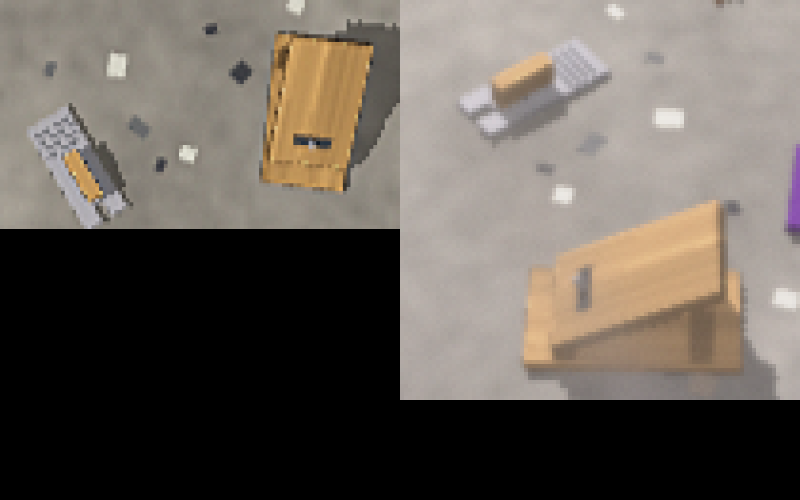

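The crop confirms it: tan rest with a dark slot and pin near its downhill (−x world) end, and a steel blade with a tan rib, notched end towards lower right in the top view.

```bash
cat > h.py <<'E'
import numpy as np,cv2
from scipy.spatial.transform import Rotation as R
def ray(c,p,fish=False):
    x=(p[0]-c["cx"])/c["fx"];y=(p[1]-c["cy"])/c["fy"]
    if fish:
        r=np.hypot(x,y);s=np.sinc(r/np.pi);v=np.array([x*s,y*s,np.cos(r)])
    else: v=np.array([x,y,1.])
    E=c["extrinsics"];v=E[:3,:3]@v
    return E[:3,3],v/np.linalg.norm(v)
def onz(c,p,z,fish=False):
    o,v=ray(c,p,fish);return o+v*(z-o[2])/v[2]
def proj(c,P,fish=False):
    E=c["extrinsics"];q=E[:3,:3].T@(np.asarray(P,float)-E[:3,3])
    if fish:
        t=np.hypot(q[0],q[1]);k=np.arctan2(t,q[2])/t;return np.array([c["cx"]+c["fx"]*q[0]*k,c["cy"]+c["fy"]*q[1]*k])
    return np.array([c["cx"]+c["fx"]*q[0]/q[2],c["cy"]+c["fy"]*q[1]/q[2]])
def tri(*rs):
    A=np.zeros((3,3));b=np.zeros(3)
    for o,v in rs:
        M=np.eye(3)-np.outer(v,v);A+=M;b+=M@o
    return np.linalg.solve(A,b)
def Rq(q): return R.from_quat([q[1],q[2],q[3],q[0]])
def step(s,pos,rot):
    "tool-frame shift cm, rotvec deg from commanded (approx measured) pose"
    r=Rq(s["ee_rot"]);return r.inv().apply(np.asarray(pos)-s["eef_pos"])/10,np.degrees((r.inv()*rot).as_rotvec())
E
python3 - <<'E'
import pickle;from h import *
d=pickle.load(open("d0.pkl","rb"));t=d["top"];s=d["side"]
T=lambda x,y:(240+x*105/400-.4,160+y*60/229-.4)
S=lambda x,y:(210+(x-400)/4-.4,190+y/4-.4)
for n,x,y,z in[("b tl",28,130,5),("b tr",70,104,5),("b bl",92,228,5),("b br",132,207,5),("bed UL",277,33,70),("bed UR",373,37,70),("bed DL",265,163,20),("bed DR",347,168,20),("pin",312,141,34)]:
    print(n,np.round(onz(t,T(x,y),z),0))
for n,x,y,z in[("b far r",577,38,5),("b near r",610,75,5),("b l",458,103,5),("b l2",487,137,5),("UL",720,200,70),("UR",722,298,70),("DL",556,256,20),("DR",553,346,20),("pin",582,287,34),("pintop",577,270,39)]:
    print(n,np.round(onz(s,S(x,y),z),0))
from rig import ctrl
st=ctrl.sense()
print(step(st,[370,-60,220],R.from_quat([1,0,0,0])), st["time_s"])
E
```

```text
b tl [518. -30.   5.]
b tr [538. -62.   5.]
b bl [443. -77.   5.]
b br [ 458. -108.    5.]
bed UL [ 580. -211.   70.]
bed UR [ 576. -282.   70.]
bed DL [ 490. -208.   20.]
bed DR [ 485. -270.   20.]
pin [ 504. -242.   34.]
b far r [519. -29.   5.]
b near r [536. -64.   5.]
b l [442. -77.   5.]
b l2 [ 458. -107.    5.]
UL [ 579. -224.   70.]
UR [ 571. -287.   70.]
DL [ 492. -212.   20.]
DR [ 486. -271.   20.]
pin [ 504. -245.   34.]
pintop [ 502. -238.   39.]
(array([ 34.09056886, -36.90536733,   1.12883544]), array([-5.18769835e-02, -4.01741396e-03,  1.53440651e+01])) 0.15
```

Request:
step_arm(
  increments=[
    [[5,-2,-2],[0,0,-10],100],
    [[10,-4,-2],[0,0,-20],100],
    [[15,-6,-2],[0,0,-30],100],
    [[20,-8,-2],[0,0,-40],100],
    [[25,-10,-2],[0,0,-50],100],
    [[31,-12,-2],[0,0,-60],100],
    [[36,-14,-2],[0,0,-70],100],
    [[41.8,-16.1,-2],[0,0,-80],100],
  ],
)

```text
time_s: 1.15
eef_pos: [500.6, -239.2, 251.2]
ee_rot: [-0.0, 0.671, 0.741, -0.0]
force: [0.3, -1.5, -0.1]
grip_width: 1.0
grip_force: 0.0
```

Request:
step_arm(
  increments=[
    [[0,0,0],[0,0,-10],100],
    [[0,0,0],[0,0,-20],100],
    [[0,0,0],[0,0,-30],100],
    [[0,0,0],[0,0,-40],100],
    [[0,0,0],[0,0,-50],100],
    [[0,0,0],[0,0,-60],100],
    [[0,0,0],[0,0,-70],100],
    [[0,0,0],[0,0,-77],100],
  ],
)

```text
time_s: 2.15
eef_pos: [499.3, -240.3, 251.0]
ee_rot: [-0.0, 0.064, 0.998, 0.0]
force: [0.9, -0.1, 0.1]
grip_width: 1.001
grip_force: 0.0
```

Run:
```python
from rig import ctrl
import cv2,numpy as np,pickle
print(ctrl.sense())
d={}
for n in("wrist","top"):
    c=ctrl.capture(n);d[n]=c
pickle.dump(d,open("d1.pkl","wb"))
cv2.imwrite("pics/w1.png",cv2.resize(d["wrist"]["img"],(800,600))[:,:,::-1])
```

```text
{'time_s': 2.15, 'joints': array([-6.60070103e-01,  3.64875196e-01,  1.37414371e+00,  2.62288188e-05,
        1.40322214e+00, -2.10182522e+00]), 'dq': array([ 4.58866430e-04,  8.77544400e-04, -7.47667299e-04,  2.43206747e-03,
       -2.13157854e-03, -9.52550372e-01]), 'tau': array([ 1.69401188e-03, -4.42260504e+01, -2.65745348e+01, -6.01046358e-04,
        2.02363546e-03,  1.07197322e+00]), 'eef_pos': array([ 499.31634089, -240.34495005,  251.00351052]), 'ee_rot': array([-2.61130069e-04,  6.44780339e-02,  9.97919074e-01,  1.92566707e-04]), 'force': array([ 0.88640124, -0.13378429,  0.08210761]), 'wrist_torque': array([-0.01529624, -0.00976882, -0.02591949]), 'grip_force': 0.0, 'grip_width': 1.000900184844463}
```

View pics/w1.png

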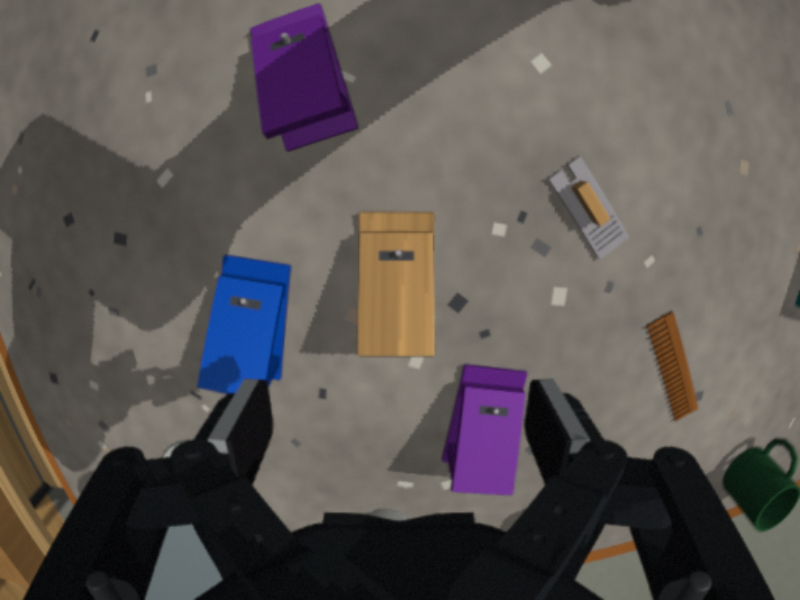

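The wrist view shows the bamboo bed upright at (397,295) of the enlarged view, with the pin at about (398,253) in its slot, close to the bed's centre line. The blade is at (588,208), notch to its upper left. I'll compute poses from the corners.

Run:
```python
import pickle;from h import *
from scipy.optimize import least_squares
d=pickle.load(open("d1.pkl","rb"));w=d["wrist"];t=d["top"];im=w["img"]
hsv=cv2.cvtColor(im,cv2.COLOR_RGB2HSV)
k=1.5625
W=lambda x,y:((x+.5)/k-.5,(y+.5)/k-.5)
for n,x,y,z in[("b",546,181,5),("b",580,156,5),("b",599,259,5),("b",627,238,5),("UL",359,356,70),("UR",434,356,70),("DL",360,234,20),("DR",434,232,20),("pinbase",398,256,30),("pintop",398,252,38)]:
    print(n,np.round(onz(w,W(x,y),z,True),1))
def fitpose(P3,pix,f0):
    f=lambda v:np.concatenate([proj(w,R.from_euler('z',v[2],degrees=True).apply(p)+[v[0],v[1],0],True)-q for p,q in zip(P3,pix)])
    s=least_squares(f,f0);return s.x,np.round(s.fun,1)
print(fitpose([(-45,18,5),(-45,-18,5),(45,18,5),(45,-18,5)],[W(580,156),W(546,181),W(627,238),W(599,259)],[489,-69,30]))
c=np.cos(np.pi/6)
print(fitpose([(50*c,30,70),(50*c,-30,70),(-50*c,30,20),(-50*c,-30,20)],[W(434,356),W(359,356),W(434,232),W(360,234)],[530,-245,-8]))
# bed mask edges
m=((hsv[...,0]>10)&(hsv[...,0]<24)&(hsv[...,1]>90)).astype(np.uint8)
n,l,s,cc=cv2.connectedComponentsWithStats(m)
for i in range(1,n):
    if s[i,4]>100: print(s[i],cc[i])
sub=im[155:172,238:270].astype(int).sum(2)//3
print(sub)
```

```text
b [ 461.5 -107.4    5. ]
b [441.9 -73.8   5. ]
b [536.6 -59.3   5. ]
b [519.6 -29.5   5. ]
UL [ 571.4 -280.2   70. ]
UR [ 578.9 -222.7   70. ]
DL [ 486.3 -270.1   20. ]
DR [ 492.5 -209.8   20. ]
pinbase [ 506.4 -241.3   30. ]
pintop [ 501.3 -240.7   38. ]
(array([489.95640842, -67.48394473,  31.08156606]), array([-1. ,  0.3,  0.8, -0.7,  0.4, -0.3, -0.2,  0.8]))
(array([ 532.2867872 , -245.70914944,   -7.33098537]), array([ 1. , -0. , -0.6,  0.1, -0.4,  0.6, -0. , -0.6]))
[367 116  23  28 300] [377.87666667 129.48333333]
[ 229  136   49   92 4325] [253.24578035 182.29387283]
[ 414  200   33   70 1158] [430.55699482 233.39982729]
[   0  213   50  111 1191] [ 18.47607053 272.09739715]
[   0  257   42  127 2887] [ 13.58746103 330.90820921]
[374 346  34  15 222] [390.6981982  352.61261261]
[[120 115 117 118 120 119 117 116 116 117 119 121 121 120 121 122 124 124
  124 126 129 132 131 132 129 127 127 124 126 126 126 127]
 [119 116 116 118 120 119 115 115 116 118 121 122 121 121 121 122 124 123
  124 125 128 133 133 131 130 129 126 126 124 125 126 127]
 [119 116 116 117 119 118 117 115 116
[... 1258 characters left out ...]
7  87  86  97 117 126 126 128 126]
 [117 114 117 118 118 116 110 111 111 113 115 116 117 116 117 117 119 119
  122 122 125 128 128 126 124 123 123 124 126 127 127 125]
 [117 116 116 118 119 119 115 114 115 117 118 120 120 120 120 121 122 126
  126 126 129 133 134 130 129 128 126 125 125 127 127 127]
 [118 116 117 119 119 118 114 115 116 117 119 120 120 120 121 121 123 124
  126 127 129 133 133 132 130 128 126 125 126 128 127 126]
 [117 116 117 119 120 117 116 114 116 117 119 121 120 121 119 121 123 125
  127 126 130 133 133 131 128 128 125 124 126 125 127 127]
 [117 117 117 118 120 119 114 114 115 116 118 118 120 120 120 120 122 126
  126 127 130 133 133 133 128 127 125 125 125 127 128 127]]
```

Request:
step_arm(
  increments=[
    [[0.8,4,2],[0,0,-9],60],
    [[1.9,8,5],[0,0,-18],60],
    [[2.9,12,9],[0,0,-28],60],
    [[3.9,16.4,13],[0,0,-38.7],60],
    [[3.9,16.4,15],[0,0,-38.7],60],
    [[3.9,16.4,15],[0,0,-38.7],60],
  ],
)

```text
time_s: 3.0
eef_pos: [482.0, -72.2, 100.4]
ee_rot: [-0.001, -0.267, 0.964, 0.001]
force: [-0.8, -0.0, 0.8]
grip_width: 0.599
grip_force: 0.0
```

Run:
```python
from rig import ctrl
import pickle;from h import *
c=ctrl.capture("wrist");s=ctrl.sense();pickle.dump((c,s),open("d2.pkl","wb"))
print(s["eef_pos"],Rq(s["ee_rot"]).as_matrix()[:,0],s["joints"])
im=c["img"];g=cv2.resize(im,(800,600),interpolation=3)
# predicted rib-top + plate corners
b=np.array([489.7,-68.2,0]);r=R.from_euler('z',31,degrees=True)
for p in [(-45,18,5),(-45,-18,5),(45,18,5),(45,-18,5),(-28,6,23),(-28,-6,23),(12,6,23),(12,-6,23)]:
    q=proj(c,r.apply(p)+b,True);print(p,np.round((q+.5)*1.5625-.5));q=(q+.5)*1.5625-.5
    cv2.circle(g,(int(q[0]),int(q[1])),3,(255,0,0),1)
cv2.imwrite("pics/w2.png",g[:,:,::-1])
```

```text
[482.70929128 -72.82224963 101.46969628] [-8.57773284e-01 -5.14028150e-01  2.30694568e-04] [-3.90262857e-01  3.83017689e-01  1.77153381e+00 -4.15303045e-05
  9.87380625e-01 -2.50091056e+00]
(-45, 18, 5) [432. 231.]
(-45, -18, 5) [363. 231.]
(45, 18, 5) [429. 384.]
(45, -18, 5) [367. 384.]
(-28, 6, 23) [410. 272.]
(-28, -6, 23) [385. 272.]
(12, 6, 23) [409. 346.]
(12, -6, 23) [386. 346.]
```

View pics/w2.png

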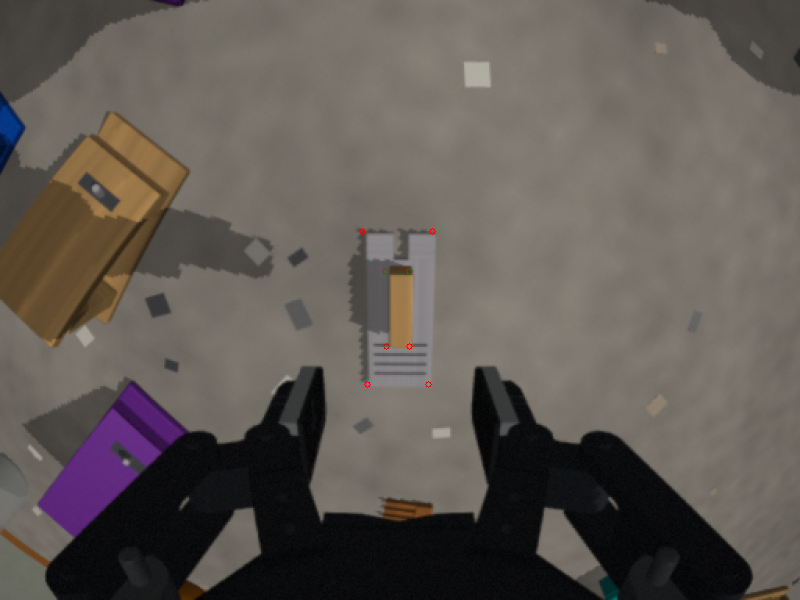

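The blade sits within about 2 mm of the prediction (overlay corners vs edges at x 368 and 436, y 233 and 385). The rib is between the fingers, so I'm descending to grip it.

Request:
step_arm(
  increments=[
    [[-0.05,0.1,3],[0,0,0],45],
    [[-0.05,0.1,6],[0,0,0],45],
    [[-0.05,0.1,8],[0,0,0],45],
    [[-0.05,0.1,9],[0,0,0],45],
    [[-0.05,0.1,9.35],[0,0,0],45],
    [[-0.05,0.1,9.35],[0,0,0],45],
  ],
  squeeze=60,
)

```text
time_s: 3.8
eef_pos: [483.0, -71.9, 8.4]
ee_rot: [0.0, -0.267, 0.964, -0.0]
force: [0.4, 0.2, 0.3]
grip_width: 0.453
grip_force: 0.0
```

Request:
step_arm(
  increments=[
    [[0,0,0],[0,0,0],25],
    [[0,0,0],[0,0,0],5],
    [[0,0,0],[0,0,0],0],
    [[0,0,0],[0,0,0],0],
    [[0,0,0],[0,0,0],0],
    [[0,0,0],[0,0,0],0],
  ],
  squeeze=60,
)

```text
time_s: 4.55
eef_pos: [482.9, -71.7, 8.5]
ee_rot: [0.0, -0.268, 0.964, -0.0]
force: [-1.0, -0.3, 6.2]
grip_width: 0.12
grip_force: 60.5
```

Request:
step_arm(
  increments=[
    [[0,0,-1],[0,0,0],0],
    [[0,0,-3],[0,0,0],0],
    [[0,0,-7],[0,0,0],0],
    [[0,0,-12],[0,0,0],0],
    [[0,0,-15],[0,0,0],0],
    [[0,0,-15],[0,0,0],0],
  ],
)

```text
time_s: 5.3
eef_pos: [483.3, -71.8, 160.1]
ee_rot: [0.002, -0.268, 0.964, -0.001]
force: [-0.7, -0.7, -1.0]
grip_width: 0.119
grip_force: 59.6
```

Run:
```python
from rig import ctrl
import pickle;from h import *
c=ctrl.capture("wrist");s=ctrl.sense();pickle.dump((c,s),open("d3.pkl","wb"))
print(s["eef_pos"],s["ee_rot"],s["grip_width"],s["force"],s["wrist_torque"])
im=c["img"];g=cv2.resize(im[120:312,128:384],(800,600),interpolation=3)
cv2.imwrite("pics/w3.png",g[:,:,::-1])
```

```text
[482.53618029 -71.55546496 158.2808936 ] [ 5.21323078e-04 -2.67619463e-01  9.63524462e-01 -4.03376145e-04] 0.12509922096040196 [-0.13349898  1.18307273 -0.79491627] [-0.00958065  0.04071673  0.0217801 ]
```

View pics/w3.png

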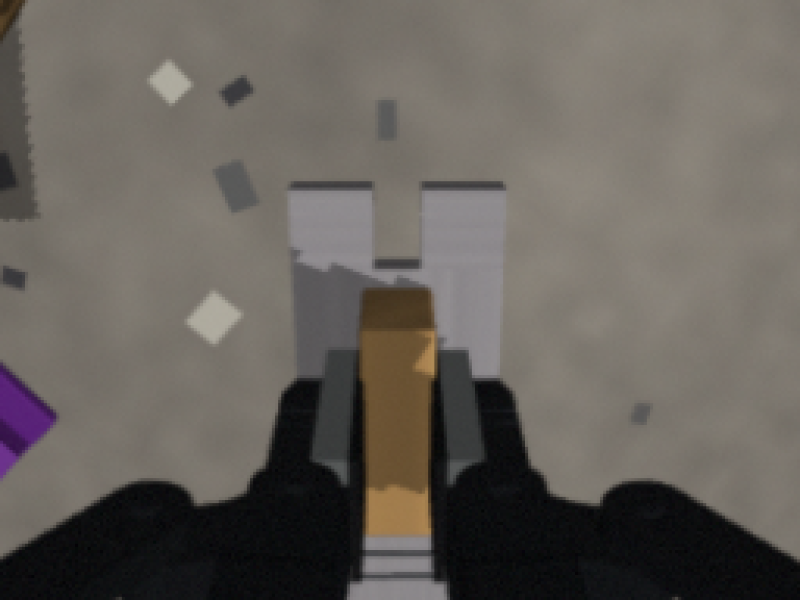

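The blade is held square by the rib, with the notch clear towards the camera: mouth at x 373–421, closed end at y≈265. Next I fit the blade in the tool frame and compute the move to a hover over the bed.

```bash
cat >> h.py <<'E'
def cmd(rows):
    p=np.array([138.907,-506.296,231.294]);r=Rq([0,.991048,.133502,0])
    for sh,tu in rows:
        p=p+r.apply(np.array(sh)*10);r=r*R.from_rotvec(tu,degrees=True)
    return p,r
ROWS=[([41.8,-16.1,-2],[0,0,-80]),([0,0,0],[0,0,-77]),([3.9,16.4,15],[0,0,-38.7]),([-.05,.1,9.35],[0,0,0]),([0,0,-15],[0,0,0])]
YAW=-7.5
def bedrot(yaw=YAW): return R.from_euler('z',yaw,degrees=True)*R.from_euler('y',-30,degrees=True)
def goto(rows,bo,bedp,x,y,h,b_t,Rb_t,yaw=YAW):
    "shift/turn so blade origin at bed (x,y,h), aligned; b_t,Rb_t blade in tool"
    p,r=cmd(rows);Rb=bedrot(yaw);P=bedp+Rb.apply([x,y,h])
    Rt=Rb*Rb_t.inv();pt=P-Rt.apply(b_t)
    return r.inv().apply(pt-p)/10,(r.inv()*Rt).as_rotvec(degrees=True),pt
E
python3 - <<'E'
import pickle;from h import *
from scipy.optimize import least_squares
c,s=pickle.load(open("d3.pkl","rb"))
p,r=cmd(ROWS);print(p,r.as_quat(scalar_first=True))
px=lambda x,y:np.array([128+(x+.5)/3.125-.5,120+(y+.5)/3.125-.5])
P=[(-45,-18,5),(-45,18,5),(-45,-4,5),(-45,4,5),(-31,-4,5),(-31,4,5),(-45,-18,0),(-45,18,0),(-45,-4,0),(-45,4,0)]
Q=[px(*q) for q in[(289,190),(505,190),(373,190),(421,190),(375,269),(421,269),(290,182),(505,182),(373,182),(421,182)]]
flip=R.from_matrix([[-1,0,0],[0,1,0],[0,0,-1]])
def f(v):
    Rw=r*R.from_rotvec(v[3:6],degrees=True)*flip
    return np.concatenate([proj(c,p+r.apply(v[:3])+Rw.apply(a),True)-q for a,q in zip(P,Q)]+[0.3*np.array([v[3],v[4]]) ,[.1*v[2]]])
o=least_squares(f,[0,0,0,0,0,0]);print(np.round(o.x,2),np.round(o.fun,1))
v=o.x
bedp=np.array([532,-246,45.])
b=np.array([v[0],v[1],v[2]])
for h in(25,12):print(goto(ROWS,0,bedp,8,1.5,h,b,R.from_rotvec([0,0,v[5]],degrees=True)*flip))
E
```

```text
[482.51347176 -71.57779877 157.794     ] [ 0.         -0.26760855  0.96352772  0.        ]
[-9.57 -0.87  5.8  -0.21 -0.41 -0.22] [-0.3  0.1  0.5 -0.  -0.1  0.   0.2 -0.  -0.4  0.2  0.   0.2  0.5 -0.
 -0.5 -0.1  0.2 -0.1 -0.  -0.1 -0.1 -0.1  0.6]
(array([  5.91558365, -16.26394566,   8.69003636]), array([ 10.03324603, -28.87560656,  37.86369392]), array([ 515.70304641, -241.42908073,   70.8936364 ]))
(array([  5.40719939, -16.6689709 ,   9.81586939]), array([ 10.03324603, -28.87560656,  37.86369392]), array([ 522.14743801, -242.27750098,   59.63530615]))
```

Request:
step_arm(
  increments=[
    [[1.2,-3.2,0],[2,-5.8,7.6],0],
    [[2.4,-6.5,0],[4,-11.5,15.1],0],
    [[3.5,-9.8,0],[6,-17.3,22.7],0],
    [[4.7,-13,1],[8,-23.1,30.3],0],
    [[5.9,-16.3,3],[10.03,-28.88,37.86],0],
    [[5.9,-16.3,6],[10.03,-28.88,37.86],0],
    [[5.9,-16.3,8.4],[10.03,-28.88,37.86],0],
    [[5.9,-16.3,8.4],[10.03,-28.88,37.86],0],
  ],
)

```text
time_s: 6.35
eef_pos: [514.7, -240.6, 71.1]
ee_rot: [0.256, 0.066, 0.964, -0.015]
force: [-0.6, 0.2, 0.2]
grip_width: 0.123
grip_force: 59.6
```

```bash
sed -i 's/^ROWS=\(.*\)\]$/ROWS=\1,([5.9,-16.3,8.4],[10.03,-28.88,37.86])]/' h.py
python3 - <<'E'
from rig import ctrl
import pickle;from h import *
c=ctrl.capture("wrist");s=ctrl.sense();pickle.dump((c,s),open("d4.pkl","wb"))
print(s["eef_pos"],s["ee_rot"],s["grip_width"],s["force"],cmd(ROWS)[0],cmd(ROWS)[1].as_quat(scalar_first=True),s["joints"])
im=c["img"];g=cv2.resize(im[120:312,128:384],(800,600),interpolation=3)
cv2.imwrite("pics/w4.png",g[:,:,::-1])
E
```

```text
[ 515.43100381 -241.13812334   72.7008619 ] [ 0.25717919  0.06537664  0.96402555 -0.01547557] 0.1167308686093682 [ 0.74869552  0.52016971 -0.7702127 ] [ 516.02249364 -241.6576196    73.794     ] [ 0.25832613  0.06501932  0.96372792 -0.01638858] [-0.78548397  0.42168564  1.93054782  0.73286568  0.47229294 -2.82906801]
```

View pics/w4.png

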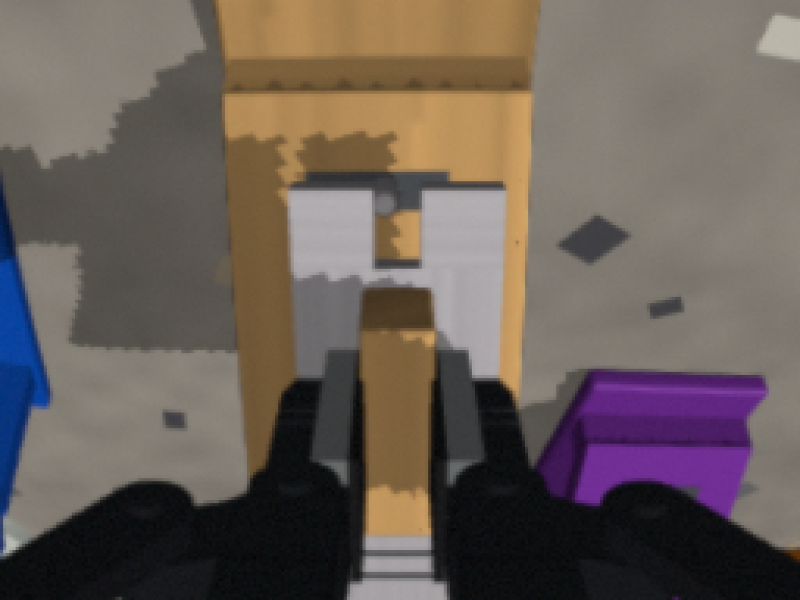

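The pin top shows at about (385,203), the notch centre line at x≈397 and the slot just beyond the notch mouth. The bed edges run parallel to the blade edges, so only small shifts in tool x and y are left to compute.

Run:
```python
import pickle;from h import *
c,s=pickle.load(open("d4.pkl","rb"));p,r=cmd(ROWS)
E=c["extrinsics"]
px=lambda x,y:(128+(x+.5)/3.125-.5,120+(y+.5)/3.125-.5)
def tf(q,zt): # ray to tool plane z=zt
    o,v=ray(c,px(*q),True);o=r.inv().apply(o-s["eef_pos"]*0-p);v=r.inv().apply(v);return np.round(o+v*(zt-o[2])/v[2],1)
bz=6.5
print("notch end top",tf((398,269),bz-5),"mouth L/R",tf((373,190),bz-5),tf((421,190),bz-5))
for h in(23,26,29):
    f=bz+h
    print(h,"pin top",tf((385,203),f-9),"slot",tf((308,173),f),tf((449,173),f),"front L,R",tf((224,93),f),tf((531,93),f), "mid L,R",tf((240,345),f),tf((522,345),f))
```

```text
notch end top [26.2  1.1  1.5] mouth L/R [39.7 -2.8  1.5] [39.7  4.8  1.5]
23 pin top [31.7 -1.1 20.5] slot [ 34.9 -15.9  29.5] [34.8 11.  29.5] front L,R [ 50.7 -31.4  29.5] [50.4 26.2 29.5] mid L,R [ -1.5 -31.3  29.5] [-1.6 26.6 29.5]
26 pin top [30.7 -1.2 23.5] slot [ 34.1 -16.2  32.5] [34.  11.2 32.5] front L,R [ 50.1 -32.   32.5] [49.8 26.7 32.5] mid L,R [ -3.  -31.8  32.5] [-3.1 27.  32.5]
29 pin top [29.8 -1.2 26.5] slot [ 33.3 -16.5  35.5] [33.2 11.3 35.5] front L,R [ 49.6 -32.6  35.5] [49.3 27.1 35.5] mid L,R [ -4.4 -32.4  35.5] [-4.6 27.5 35.5]
```

Request:
step_arm(
  increments=[
    [[-0.3,-0.22,0],[0,0,0],0],
    [[-0.3,-0.22,0.7],[0,0,0],0],
    [[-0.3,-0.22,1.3],[0,0,0],0],
    [[-0.3,-0.22,1.3],[0,0,0],0],
  ],
)

```text
time_s: 6.9
eef_pos: [524.8, -244.8, 63.6]
ee_rot: [0.258, 0.065, 0.964, -0.016]
force: [0.1, -0.3, -0.6]
grip_width: 0.122
grip_force: 59.6
```

```bash
sed -i 's/^ROWS=\(.*\)\]$/ROWS=\1,([-.3,-.22,1.3],[0,0,0])]/' h.py
python3 - <<'E'
from rig import ctrl
import pickle;from h import *
c=ctrl.capture("wrist");s=ctrl.sense();pickle.dump((c,s),open("d5.pkl","wb"))
print(s["eef_pos"],s["ee_rot"],s["grip_width"],s["force"],cmd(ROWS)[0],s["joints"])
im=c["img"];g=cv2.resize(im[120:312,128:384],(800,600),interpolation=3)
cv2.imwrite("pics/w5.png",g[:,:,::-1])
E
```

```text
[ 524.74794303 -244.87812392   63.7863885 ] [ 0.2581438   0.06496109  0.96378392 -0.01619829] 0.12045780532099129 [ 0.84536805 -1.10066967 -1.70042493] [ 524.74755215 -245.03574909   64.03174641] [-0.77673734  0.45520645  1.90862881  0.74932559  0.45792328 -2.84082286]
```

View pics/w5.png

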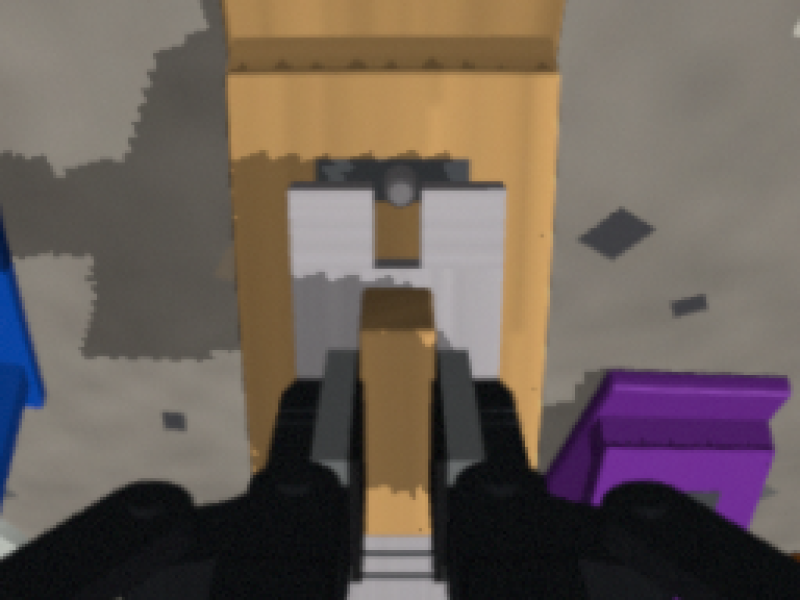

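Run:
```python
import pickle;from h import *
c,s=pickle.load(open("d5.pkl","rb"));p,r=cmd(ROWS)
px=lambda x,y:(128+(x+.5)/3.125-.5,120+(y+.5)/3.125-.5)
def tf(q,zt):
    o,v=ray(c,px(*q),True);o=r.inv().apply(o-p);v=r.inv().apply(v);return np.round(o+v*(zt-o[2])/v[2],1)
bz=6.5
print(tf((398,269),bz-5),tf((373,190),bz-5),tf((421,190),bz-5))
for h in(12,15,18):
    f=bz+h
    print(h,tf((400,191),f-9),"slot",tf((317,160),f),tf((468,160),f),"front",tf((230,72),f),tf((558,72),f),"mid",tf((243,380),f),tf((545,380),f))
```

```text
[23.3  0.4  1.5] [37.  -3.6  1.5] [37.   4.1  1.5]
12 [34.4  0.8  9.5] slot [ 37.6 -14.   18.5] [37.5 13.  18.5] front [ 53.7 -29.1  18.5] [53.7 28.6 18.5] mid [ -7.  -30.1  18.5] [-7.  29.4 18.5]
15 [33.5  0.8 12.5] slot [ 36.8 -14.3  21.5] [36.7 13.2 21.5] front [ 53.2 -29.7  21.5] [53.2 29.1 21.5] mid [ -8.6 -30.7  21.5] [-8.7 29.9 21.5]
18 [32.6  0.8 15.5] slot [ 36.  -14.6  24.5] [35.9 13.4 24.5] front [ 52.7 -30.2  24.5] [52.7 29.7 24.5] mid [-10.3 -31.2  24.5] [-10.3  30.5  24.5]
```

Pin top at (400,191) against notch centre x≈397. It needs about 0.4 mm sideways and 2 mm downhill, then I lower in small steps with force checks.

Request:
step_arm(
  increments=[
    [[0.2,0.05,0],[0,0,0],0],
    [[0.2,0.05,0.3],[0,0,0],0],
    [[0.2,0.05,0.6],[0,0,0],0],
    [[0.2,0.05,0.8],[0,0,0],0],
    [[0.2,0.05,0.8],[0,0,0],0],
  ],
)

```text
time_s: 7.58
eef_pos: [527.1, -244.8, 55.9]
ee_rot: [0.258, 0.065, 0.964, -0.016]
force: [-0.4, 0.4, -1.4]
grip_width: 0.122
grip_force: 59.6
```

Request:
step_arm(
  increments=[
    [[0,0,0.15],[0,0,0],0],
    [[0,0,0.3],[0,0,0],0],
    [[0,0,0.3],[0,0,0],0],
  ],
)

```text
time_s: 7.95
eef_pos: [528.6, -245.1, 53.5]
ee_rot: [0.258, 0.065, 0.964, -0.016]
force: [-0.2, 0.0, -0.8]
grip_width: 0.117
grip_force: 59.6
```

Request:
step_arm(
  increments=[
    [[0,0,0.1],[0,0,0],0],
    [[0,0,0.15],[0,0,0],0],
    [[0,0,0.15],[0,0,0],0],
  ],
)

```text
time_s: 8.32
eef_pos: [528.7, -245.0, 53.4]
ee_rot: [0.259, 0.065, 0.964, -0.017]
force: [-24.3, 5.1, 23.9]
grip_width: 0.122
grip_force: 64.1
```

Request:
step_arm(
  increments=[
    [[0,0,0.08],[0,0,0],0],
    [[0,0,0.15],[0,0,0],0],
    [[0,0,0.15],[0,0,0],0],
  ],
)

```text
time_s: 8.7
eef_pos: [528.8, -245.1, 53.3]
ee_rot: [0.259, 0.064, 0.964, -0.017]
force: [-47.5, 10.4, 48.7]
grip_width: 0.123
grip_force: 68.6
```

Request:
step_arm(
  increments=[
    [[0,0,-0.15],[0,0,0],0],
    [[0,0,-0.25],[0,0,0],0],
    [[0,0,-0.25],[0,0,0],0],
  ],
)

```text
time_s: 9.07
eef_pos: [528.7, -245.1, 53.5]
ee_rot: [0.258, 0.065, 0.964, -0.016]
force: [-9.6, 3.1, 8.8]
grip_width: 0.119
grip_force: 61.5
```

```bash
sed -i 's/^ROWS=\(.*\)\]$/ROWS=\1,([.2,.05,1.15],[0,0,0])]/' h.py
python3 - <<'E'
from rig import ctrl
import pickle;from h import *
c=ctrl.capture("wrist");d=ctrl.capture("side");s=ctrl.sense();pickle.dump((c,d,s),open("d6.pkl","wb"))
print(s["eef_pos"],s["force"],cmd(ROWS)[0],s["joints"])
g=cv2.resize(c["img"][136:264,178:338],(500,400),interpolation=3)
k=cv2.resize(d["img"][225:295,225:310],(300,247),interpolation=3)
o=np.zeros((400,800,3),np.uint8);o[:,:500]=g;o[:247,500:]=k
cv2.imwrite("pics/w6.png",o[:,:,::-1])
E
```

```text
[ 528.68595306 -245.10022598   53.50605697] [-10.04316386   2.03035798   9.47471598] [ 528.79976855 -245.05611318   53.07368419] [-0.77090501  0.48099451  1.90409398  0.77930814  0.43908811 -2.86940104]
```

View pics/w6.png

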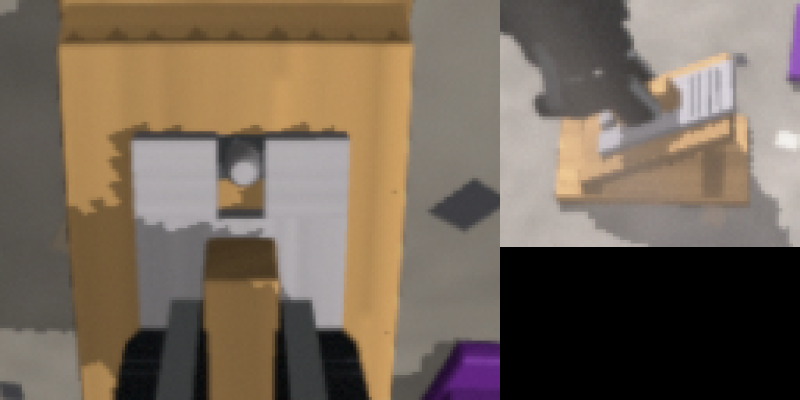

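The blade lies on the bed with the pin up through the notch: pin at (243,165) and notch x 218–264 in the left panel. Joint 6 is near its limit, so I add a 0.9° turn, which also centres the notch, and slide downhill lightly until the pin stops it.

Request:
step_arm(
  increments=[
    [[0,0,-0.04],[0,0,0.9],0],
    [[0.1,0,-0.04],[0,0,0.9],0],
    [[0.2,0,-0.04],[0,0,0.9],0],
    [[0.2,0,-0.04],[0,0,0.9],0],
  ],
)

```text
time_s: 9.68
eef_pos: [527.0, -245.0, 52.6]
ee_rot: [0.259, 0.073, 0.963, -0.015]
force: [-0.2, 0.0, 3.2]
grip_width: 0.121
grip_force: 60.1
```

Run:
```python
from rig import ctrl
from h import *
s=ctrl.sense();r=bedrot()
print(s["joints"],r.inv().apply(s["force"]),r.inv().apply(s["eef_pos"]-[532,-246,45]),r.inv().apply(np.array([528.69,-245.1,53.5])-[532,-246,45]))
```

```text
[-0.77327629  0.48042668  1.90905936  0.78662088  0.43679361 -2.86350942] [ 1.42753473 -0.00546519  2.858603  ] [-0.6317506   0.32927985  9.09178928] [1.3062445  0.46025868 9.06079396]
```

Request:
step_arm(
  increments=[
    [[0.05,0,0],[0,0,0.4],0],
    [[0.1,0,0],[0,0,0.4],0],
    [[0.15,0,0],[0,0,0.4],0],
    [[0.2,0,0],[0,0,0.4],0],
    [[0.2,0,0],[0,0,0.4],0],
  ],
)

```text
time_s: 10.3
eef_pos: [525.2, -244.6, 51.5]
ee_rot: [0.259, 0.076, 0.963, -0.013]
force: [0.6, 1.2, 4.6]
grip_width: 0.127
grip_force: 60.3
```

Request:
step_arm(
  increments=[
    [[0.05,0,0],[0,0,0],0],
    [[0.1,0,0],[0,0,0],0],
    [[0.1,0,0],[0,0,0],0],
  ],
)

```text
time_s: 10.68
eef_pos: [524.3, -244.4, 51.0]
ee_rot: [0.259, 0.076, 0.963, -0.014]
force: [0.6, -0.8, 5.1]
grip_width: 0.117
grip_force: 60.3
```

Run:
```python
from rig import ctrl
from h import *
s=ctrl.sense();r=bedrot()
print(s["joints"],r.inv().apply(s["force"]),r.inv().apply(s["eef_pos"]-[532,-246,45]))
```

```text
[-0.77658895  0.47954608  1.91701682  0.79795853  0.43387462 -2.8718153 ] [ 3.16685627 -0.69744154  4.11296071] [-3.77013665  0.57372584  9.0877991 ]
```

Request:
step_arm(
  increments=[
    [[0.05,0,0],[0,0,0.3],0],
    [[0.1,0,0],[0,0,0.3],0],
    [[0.1,0,0],[0,0,0.3],0],
  ],
)

```text
time_s: 11.05
eef_pos: [523.5, -244.3, 50.5]
ee_rot: [0.259, 0.079, 0.963, -0.013]
force: [-0.1, -1.2, 5.3]
grip_width: 0.122
grip_force: 60.3
```

Run:
```python
from rig import ctrl
from h import *
s=ctrl.sense();r=bedrot()
print(s["joints"],r.inv().apply(s["force"]),r.inv().apply(s["eef_pos"]-[532,-246,45]))
```

```text
[-0.77775318  0.47932668  1.91961056  0.80194581  0.43278654 -2.87162679] [ 2.67982659 -1.23249689  4.5235986 ] [-4.79389053  0.58754618  9.06940868]
```

Request:
step_arm(
  increments=[
    [[0.05,-0.03,0],[0,0,0.3],0],
    [[0.1,-0.03,0],[0,0,0.3],0],
    [[0.1,-0.03,0],[0,0,0.3],0],
  ],
)

```text
time_s: 11.42
eef_pos: [522.6, -244.4, 50.0]
ee_rot: [0.259, 0.081, 0.962, -0.012]
force: [0.9, 0.4, 4.5]
grip_width: 0.121
grip_force: 60.3
```

Run:
```python
from rig import ctrl
from h import *
c=ctrl.capture("wrist");s=ctrl.sense();r=bedrot()
print(s["joints"],r.inv().apply(s["force"]),r.inv().apply(s["eef_pos"]-[532,-246,45]))
g=cv2.resize(c["img"][136:264,178:338],(750,600),interpolation=3)
cv2.imwrite("pics/w7.png",g[:,:,::-1])
```

```text
[-0.77929863  0.47919266  1.92182523  0.80587266  0.43230532 -2.87199837] [3.17897733 0.45803874 2.94485277] [-5.74397917  0.4252927   9.08120855]
```

View pics/w7.png

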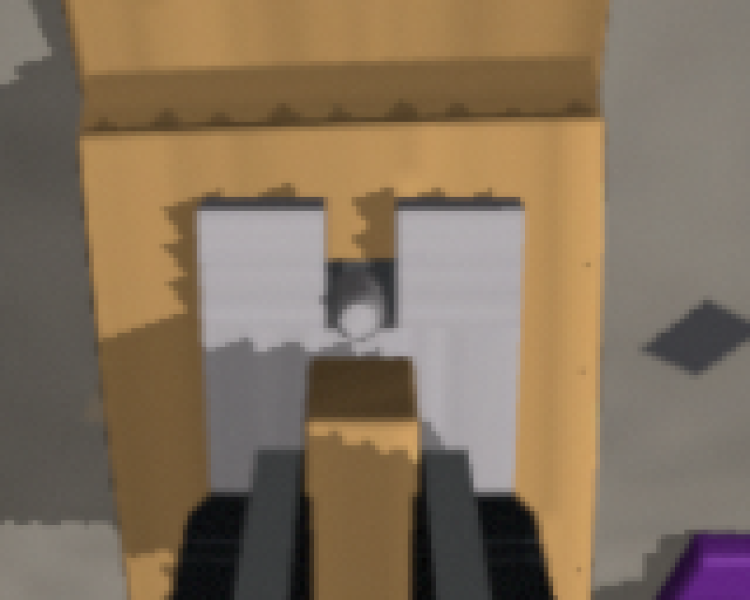

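The pin top at (358,322) is almost at the notch's closed end (y≈328), and the blade is turned about 1.8° relative to the bed. I push on until I feel the pin.

Request:
step_arm(
  increments=[
    [[0.05,0,0],[0,0,0.2],0],
    [[0.1,0,0],[0,0,0.2],0],
    [[0.1,0,0],[0,0,0.2],0],
  ],
)

```text
time_s: 11.85
eef_pos: [522.3, -244.5, 49.9]
ee_rot: [0.259, 0.083, 0.962, -0.012]
force: [5.7, 1.1, 5.1]
grip_width: 0.122
grip_force: 59.8
```

Run:
```python
from rig import ctrl
from h import *
s=ctrl.sense();r=bedrot()
print(s["joints"],r.inv().apply(s["force"]),r.inv().apply(s["eef_pos"]-[532,-246,45]))
```

```text
[-0.78019129  0.47890287  1.9234365   0.81050297  0.43101752 -2.87382017] [7.29000918 1.86687729 1.63889953] [-6.08924402  0.22704733  9.14952846]
```

The blade is home: force along the slope is rising and the motion has stopped. Releasing and backing off along the tool axis, then I'll flip the wrist (well inside joint range) to square the blade up.

Request:
step_arm(
  increments=[
    [[0,0,0],[0,0,0],15],
    [[0,0,0],[0,0,0],25],
    [[0,0,0],[0,0,0],40],
    [[0,0,0],[0,0,0],40],
    [[0,0,-2],[0,0,0],40],
    [[0,0,-5],[0,0,0],40],
    [[0,0,-8],[0,0,0],40],
    [[0,0,-8],[0,0,0],40],
  ],
)

```text
time_s: 12.85
eef_pos: [482.1, -239.6, 120.2]
ee_rot: [0.26, 0.083, 0.962, -0.013]
force: [-0.6, -0.1, -0.3]
grip_width: 0.401
grip_force: 0.0
```

Run:
```python
from rig import ctrl
import pickle;from h import *
R_=ROWS+[([0,0,-.25],[0,0,0])]
c=ctrl.capture("wrist");d=ctrl.capture("top");s=ctrl.sense();pickle.dump((c,d,s),open("d8.pkl","wb"))
print(s["joints"],s["force"],s["eef_pos"])
# measure blade: rectified view of bed plane at plate top (z=5), 4 px/mm
r=bedrot();o=np.array([532,-246,45.])
u,v=np.meshgrid(np.arange(-60,60,.25),np.arange(-40,40,.25))
P=(r.apply(np.stack([u.ravel(),v.ravel(),0*u.ravel()+5],1))+o)
q=np.array([proj(c,p,True) for p in P]).astype(np.float32).reshape(*u.shape,2)
im=cv2.remap(c["img"],q[...,0],q[...,1],1)
hsv=cv2.cvtColor(im,cv2.COLOR_RGB2HSV)
steel=((hsv[...,1]<60)&(hsv[...,2]>90)).astype(np.uint8)
tan=((hsv[...,1]>90)&(hsv[...,0]>8)&(hsv[...,0]<26)).astype(np.uint8)
xs=u[0];ys=v[:,0]
for x in range(-44,56,4):
    j=int((x+60)*4);a=np.where(steel[40:280,j])[0]+40;t=np.where(tan[:,j])[0]
    print(x,"steel",(ys[a.min()],ys[a.max()],len(a)/4) if len(a) else None,"tan",(ys[t.min()],ys[t.max()]) if len(t) else None)
for y in(-12,-8,0,8,12):
    i=int((y+40)*4);a=np.where(steel[i])[0];print("y",y,xs[a.min()] if len(a) else None,xs[a.max()] if len(a) else None)
```

```text
[-0.83995166  0.28101001  1.98162786  0.65387932  0.56490123 -2.74354297] [ 0.06857139 -0.1862405  -0.32470286] [ 482.1108179  -239.03031413  118.26005305]
-44 steel (np.float64(29.5), np.float64(29.75), 0.5) tan (np.float64(-29.5), np.float64(29.0))
-40 steel (np.float64(-30.0), np.float64(29.75), 29.25) tan (np.float64(-29.5), np.float64(29.0))
-36 steel (np.float64(-16.5), np.float64(29.75), 29.5) tan (np.float64(-29.5), np.float64(29.0))
-32 steel (np.float64(-16.75), np.float64(29.75), 32.25) tan (np.float64(-29.5), np.float64(28.75))
-28 steel (np.float64(-17.0), np.float64(29.75), 37.0) tan (np.float64(-29.5), np.float64(28.75))
-24 steel (np.float64(-17.0), np.float64(29.75), 27.75) tan (np.float64(-29.5), np.float64(28.75))
-20 steel (np.float64(-17.0), np.float64(29.75), 24.0) tan (np.float64(-29.5), np.float64(28.75))
-16 steel (np.float64(-17.25), np.float64(29.75), 23.5) tan (np.float64(-29.75), np.float64(28.75))
-12 steel (np.float64(-17.25), np.float64(29.75), 23.5) tan (np.float64(-29.75), np.float64(28.75))
-8 steel (np.float64(-17.5), np.float64(29.75), 23.5) tan (
[... 812 characters left out ...]
8.5))
28 steel (np.float64(-19.25), np.float64(29.75), 36.75) tan (np.float64(-29.75), np.float64(28.75))
32 steel (np.float64(-19.25), np.float64(16.5), 36.0) tan (np.float64(-30.5), np.float64(26.75))
36 steel (np.float64(-19.5), np.float64(16.5), 36.25) tan (np.float64(-30.75), np.float64(26.5))
40 steel (np.float64(-19.75), np.float64(16.25), 36.25) tan (np.float64(-31.0), np.float64(26.5))
44 steel (np.float64(-19.75), np.float64(16.0), 36.0) tan (np.float64(-31.0), np.float64(26.5))
48 steel (np.float64(-29.25), np.float64(17.0), 46.5) tan None
52 steel (np.float64(-29.5), np.float64(6.25), 36.0) tan None
y -12 -43.0 59.75
y -8 -43.0 59.75
y 0 -35.0 58.5
y 8 -42.0 50.5
y 12 -42.0 49.75
```

The blade is released and home (x −42.5 to 49), but about 2.3° askew to the bed. I flip the wrist to squared-up alignment (turn 177.8°) and regrip to straighten it.

Request:
step_arm(
  increments=[
    [[0,0,0],[0,0,10.6],40],
    [[0,0,0],[0,0,21.2],40],
    [[0,0,0],[0,0,31.8],40],
    [[0,0,0],[0,0,42.4],40],
    [[0,0,0],[0,0,53],40],
    [[0,0,0],[0,0,63.6],40],
    [[0,0,0],[0,0,74.2],40],
    [[0,0,0],[0,0,84.8],40],
  ],
)

```text
time_s: 13.95
eef_pos: [482.1, -238.7, 117.3]
ee_rot: [0.197, 0.712, 0.653, 0.166]
force: [0.2, 0.3, -0.0]
grip_width: 0.397
grip_force: 0.0
```

Request:
step_arm(
  increments=[
    [[0,0,0],[0,0,10.6],40],
    [[0,0,0],[0,0,21.2],40],
    [[0,0,0],[0,0,31.8],40],
    [[0,0,0],[0,0,42.4],40],
    [[0,0,0],[0,0,53],40],
    [[0,0,0],[0,0,63.6],40],
    [[0,0,0],[0,0,74.2],40],
    [[0,0,0],[0,0,82],40],
  ],
)

```text
time_s: 14.95
eef_pos: [482.1, -238.7, 117.3]
ee_rot: [0.04, 0.966, 0.026, 0.255]
force: [-0.8, 0.3, 0.3]
grip_width: 0.398
grip_force: 0.0
```

Request:
step_arm(
  increments=[
    [[0,0,0],[0,0,10],40],
    [[0,0,0],[0,0,11],40],
    [[0,0,0],[0,0,11],40],
  ],
)

```text
time_s: 15.32
eef_pos: [482.1, -238.9, 118.0]
ee_rot: [0.017, 0.964, -0.063, 0.258]
force: [-0.7, 0.1, 0.3]
grip_width: 0.398
grip_force: 0.0
```

Run:
```python
from rig import ctrl
import pickle;from h import *
c=ctrl.capture("wrist");s=ctrl.sense();pickle.dump((c,s),open("d9.pkl","wb"))
r=bedrot();o=np.array([532,-246,45.])
print(s["joints"],s["force"],r.inv().apply(s["eef_pos"]-o),(r.inv()*Rq(s["ee_rot"])).as_matrix().round(3))
u,v=np.meshgrid(np.arange(-60,60,.25),np.arange(-40,40,.25))
def rect(z):
    P=(r.apply(np.stack([u.ravel(),v.ravel(),0*u.ravel()+z],1))+o)
    q=np.array([proj(c,p,True) for p in P]).astype(np.float32).reshape(*u.shape,2)
    return cv2.cvtColor(cv2.remap(c["img"],q[...,0],q[...,1],1),cv2.COLOR_RGB2HSV)
ys=v[:,0]
h5=rect(5);h23=rect(23)
def runs(m):
    e=np.flatnonzero(np.diff(np.r_[0,m,0]));return[(ys[a],ys[b-1]) for a,b in zip(e[::2],e[1::2]) if b-a>8]
for x in range(-20,50,8):
    j=int((x+60)*4);H=h5[:,j];print(x,"st",runs(((H[:,1]<60)&(H[:,2]>90)).astype(int)))
    H=h23[:,j];print("   tan23",runs(((H[:,1]>90)&(H[:,0]<26)).astype(int)))
```

```text
[-0.83987595  0.28110781  1.98147615  0.65327561  0.56554535  0.35754528] [ 0.37678582 -0.55100726  0.18486109] [-7.0677477   0.51734002 88.60597707] [[ 1.     0.    -0.001]
 [ 0.    -1.     0.001]
 [-0.001 -0.001 -1.   ]]
-20 st [(np.float64(-35.5), np.float64(-32.75)), (np.float64(-32.25), np.float64(-30.0)), (np.float64(-17.0), np.float64(-6.0)), (np.float64(7.5), np.float64(18.75)), (np.float64(29.5), np.float64(39.75))]
   tan23 [(np.float64(-27.0), np.float64(-16.0)), (np.float64(-4.5), np.float64(6.5)), (np.float64(18.25), np.float64(26.5))]
-12 st [(np.float64(-40.0), np.float64(-30.25)), (np.float64(-17.0), np.float64(-6.5)), (np.float64(7.0), np.float64(18.5)), (np.float64(29.5), np.float64(39.75))]
   tan23 [(np.float64(-27.0), np.float64(-16.25)), (np.float64(-5.0), np.float64(6.5)), (np.float64(18.0), np.float64(26.5))]
-4 st [(np.float64(-40.0), np.float64(-30.25)), (np.float64(-17.5), np.float64(-6.75)), (np.float64(6.75), np.float64(18.25)), (np.float64(29.5), np.float64(39.75))]
   tan23 [(np.float64(-27.0), np.float64(-16.5)), (np.float64(-5.5), np.float64(6.0)), (n
[... 796 characters left out ...]
5)), (np.float64(16.75), np.float64(26.5))]
28 st [(np.float64(-34.75), np.float64(-30.5)), (np.float64(-19.25), np.float64(16.75)), (np.float64(29.25), np.float64(39.75))]
   tan23 [(np.float64(-27.25), np.float64(-18.0)), (np.float64(16.25), np.float64(26.25))]
36 st [(np.float64(-40.0), np.float64(-30.75)), (np.float64(-19.5), np.float64(16.5)), (np.float64(29.25), np.float64(39.75))]
   tan23 [(np.float64(-27.25), np.float64(-18.25)), (np.float64(16.0), np.float64(26.25))]
44 st [(np.float64(-40.0), np.float64(-31.75)), (np.float64(-19.75), np.float64(16.25)), (np.float64(29.0), np.float64(39.75))]
   tan23 [(np.float64(-27.25), np.float64(-18.5)), (np.float64(15.75), np.float64(26.25))]
```

Request:
step_arm(
  increments=[
    [[0.1,-0.07,2],[0,0,0],40],
    [[0.2,-0.07,5],[0,0,0],40],
    [[0.2,-0.07,7],[0,0,0],40],
    [[0.2,-0.07,7.8],[0,0,0],40],
    [[0.2,-0.07,7.8],[0,0,0],20],
    [[0.2,-0.07,7.8],[0,0,0],5],
    [[0.2,-0.07,7.8],[0,0,0],0],
    [[0.2,-0.07,7.8],[0,0,0],0],
  ],
  squeeze=30,
)

```text
time_s: 16.38
eef_pos: [522.5, -243.8, 52.5]
ee_rot: [0.017, 0.964, -0.064, 0.259]
force: [-1.9, 0.3, 1.5]
grip_width: 0.132
grip_force: 34.1
```

Request:
step_arm(
  increments=[
    [[0,0,0],[0,0,0],0],
    [[-0.05,0,0],[0,0,0],0],
    [[-0.1,0,0],[0,0,0],0],
    [[-0.1,0,0],[0,0,0],0],
  ],
)

```text
time_s: 16.88
eef_pos: [522.3, -243.9, 52.4]
ee_rot: [0.017, 0.964, -0.064, 0.259]
force: [2.0, 0.9, 5.4]
grip_width: 0.129
grip_force: 34.3
```

Run:
```python
from rig import ctrl
from h import *
s=ctrl.sense();r=bedrot()
print(s["joints"],r.inv().apply(s["force"]),r.inv().apply(s["eef_pos"]-[532,-246,45]),s["wrist_torque"],s["grip_width"])
```

```text
[-0.77914635  0.4732944   1.92345897  0.8023016   0.43402821  0.23909661] [4.26948135 1.17406692 3.74851665] [-4.87088286  0.84605313 11.35732528] [ 0.14952529 -0.39841241  0.12183194] 0.12945754710135524
```

Request:
step_arm(
  increments=[
    [[-0.05,0,0.02],[0,0,0],0],
    [[-0.1,0,0.04],[0,0,0],0],
    [[-0.1,0,0.04],[0,0,0],0],
  ],
)

```text
time_s: 17.25
eef_pos: [522.3, -243.9, 52.4]
ee_rot: [0.017, 0.963, -0.064, 0.26]
force: [2.8, 3.2, 11.2]
grip_width: 0.128
grip_force: 34.8
```

Run:
```python
from rig import ctrl
from h import *
s=ctrl.sense();r=bedrot()
print(r.inv().apply(s["force"]),r.inv().apply(s["eef_pos"]-[532,-246,45]))
```

```text
[7.66913366 3.57010602 8.49545725] [-4.89962186  0.83062509 11.3496778 ]
```

Request:
step_arm(
  increments=[
    [[0.05,0,-0.03],[0,0,0],15],
    [[0.05,0,-0.03],[0,0,0],25],
    [[0.05,0,-0.03],[0,0,0],40],
    [[0.05,0,-0.03],[0,0,0],40],
    [[0,0,-2],[0,0,0],40],
    [[0,0,-5],[0,0,0],40],
    [[0,0,-8],[0,0,0],40],
    [[0,0,-8],[0,0,0],40],
  ],
)

```text
time_s: 18.25
eef_pos: [481.4, -238.8, 121.6]
ee_rot: [0.018, 0.963, -0.064, 0.259]
force: [0.0, -0.9, -0.3]
grip_width: 0.403
grip_force: 0.0
```

Run:
```python
from rig import ctrl
from h import *
c=ctrl.capture("wrist");t=ctrl.capture("top");s=ctrl.sense()
print(s["force"],s["grip_force"])
r=bedrot();o=np.array([532,-246,45.])
u,v=np.meshgrid(np.arange(-60,60,.25),np.arange(-40,40,.25));ys=v[:,0];xs=u[0]
def rect(z):
    P=(r.apply(np.stack([u.ravel(),v.ravel(),0*u.ravel()+z],1))+o)
    q=np.array([proj(c,p,True) for p in P]).astype(np.float32).reshape(*u.shape,2)
    return cv2.cvtColor(cv2.remap(c["img"],q[...,0],q[...,1],1),cv2.COLOR_RGB2HSV)
def runs(m,k):
    e=np.flatnonzero(np.diff(np.r_[0,m,0]));return[(float(k[a]),float(k[b-1])) for a,b in zip(e[::2],e[1::2]) if b-a>8]
H=rect(5);st=((H[...,1]<60)&(H[...,2]>90)).astype(int)
for x in range(-36,50,8): print(x,runs(st[:,int((x+60)*4)],ys))
for y in(-12,-8,8,12): print("y",y,runs(st[int((y+40)*4)],xs))
H0=rect(0);tn=((H0[...,1]>90)&(H0[...,0]<26)).astype(int)
for y in(-24,24): print("bed y",y,runs(tn[int((y+40)*4)],xs))
```

```text
[ 0.63279426 -0.03884227  0.12073139] 0.0
-36 [(-36.75, -30.25), (-17.0, -2.75), (5.0, 19.0), (29.5, 39.75)]
-28 [(-17.0, -5.5), (7.75, 19.0), (29.5, 39.75)]
-20 [(-16.75, -5.5), (7.75, 18.75), (29.5, 39.75)]
-12 [(-40.0, -30.25), (-16.75, -5.75), (7.75, 18.75), (29.5, 39.75)]
-4 [(-40.0, -30.0), (-16.75, -5.75), (7.5, 19.0), (29.5, 39.75)]
4 [(-40.0, -30.25), (-17.0, -6.0), (7.5, 19.0), (29.5, 39.75)]
12 [(-40.0, -31.75), (-17.0, -5.75), (6.75, 18.75), (29.5, 38.75)]
20 [(-40.0, -30.75), (-17.25, 18.75), (29.5, 39.75)]
28 [(-36.25, -30.5), (-17.25, 18.5), (29.25, 39.75)]
36 [(-40.0, -30.25), (-17.25, 18.5), (29.25, 39.75)]
44 [(-40.0, -32.25), (-17.5, 18.5), (29.0, 39.75)]
y -12 [(-42.0, 48.25), (51.0, 59.75)]
y -8 [(-42.0, 48.25), (51.0, 59.75)]
y 8 [(-41.75, 48.25), (51.25, 59.75)]
y 12 [(-41.75, 48.25), (51.0, 59.75)]
bed y -24 [(-60.0, 49.75)]
bed y 24 [(-60.0, 50.0)]
```

```bash
python3 -c "
from rig import ctrl
print(ctrl.finish_job())"
```

```text
the job is handed in; nothing more can be done
None
```

The blade lies flat on the bamboo rest, within about half a degree of straight, notched end downhill over the pin. I felt the closed end of the notch stop against the pin. I let go twice, because after the first release it was about 2.3° askew and I regripped the rib to straighten it. I never touched the comb or the pill box. The job was handed in at about 18 s of the 64 s limit; the hand-in returned no verdict.

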